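# Clip the counter bracket together and hold its hidden bolt head

### The job

The bolt of the counter bracket is about to be tightened. Squeeze the spring clip open, take it off its little stand and let it snap onto the raised end of the bracket's top edge, where two sheets lie together: across the edge, upright, with its jaws well down over the sheets, about the middle of the raised part, and let go. Then reach from above into the gap behind the bracket, grip the hidden bolt head on its two flat sides so that it stands square and the drooping spanner on the front nut comes up level, and finish while still holding the head like that, with only the head held and not the spanner; leave the bottle, vial and carton standing where they are.

Things in the scene. Friction and masses are not known exactly. Their poses are not given: they have to be found in the camera images.
- bracket: Fixed steel counter bracket, mm. Origin on the worktop, mid-length, in the plane of the upright sheet; x through the sheet to the back (away from the robot), y along it, z up. Base plate x -40..75, y -125..125, 5 thick. Front sheet x -3..0, y -120..120, top edge z 72. Raised end (two sheets, 6 thick, x -3..3): y 50..105, top edge z 82.
- tab (a point): Middle of the top edge of the bracket's raised end (bracket x 0, y 77.5, z 82 mm), axes as the bracket's. The clip goes here; nothing of the bracket stands in front of or behind this end.
- slot (a point): Middle of the mouth of the gap behind the bolt end of the sheet, at the top edges (bracket x 26.5, y -75, z 72 mm), axes as the bracket's. The gap is 53 mm wide in x, between the front sheet and a rear guard plate (4 mm thick, y -125..-20, top z 72); open above and at both ends.
- bolt (a joint): Turn of the bolt about the bracket's x axis, rad; bolt, nut, head and spanner turn as one. 0: head square, spanner level. +0.26: spanner sunk onto its stop pin, where its own weight takes it (about 0.06 N m) whenever the head is not held.
- bolt_head (a point): Centre of the oblong steel bolt head (bolt_c2) in the gap (bracket x 26.5, y -75, z 48 mm). 19 mm deep (x), 16 mm across its two flat sides (its y), 32 mm tall (its z); axes as the bracket's when the bolt reads 0, about 24 mm across at +0.26. A 16 mm sleeve joins it to the sheet. Turns easily: jaws closing on it along the bracket's y from straight above turn it square.
- spanner (a point): Steel ring spanner (bolt_c3 to c5) on the nut (bolt_c1) at the bracket's front, 130 g; this point is mid-handle, 60 mm from the bolt axis, 9 mm in front of the bracket's origin plane. The handle points along its own +y (toward the raised end), tip 118 mm from the bolt axis; 13 mm high, 5 thick.
- clip: Dark steel spring clip, 32 mm wide, 70 mm tall, about 60 g. Origin on its pivot axis; z up, y along the pivot and the gripped edge, x across the edge. Two jaws below: 10 mm tall lips ending 26 mm under the pivot, 6 mm apart when parked. The pivot bar, 5 mm in radius, rests on the edge when the clip is fully down (origin 5 mm above the edge).
- tails (a point): Where to squeeze the clip: midway between its two rubber-ended tails, 33 mm above the pivot, axes as the clip's. The tails lean outward, outer faces 40 mm apart here, 46 mm at their tops 42 mm above the pivot. Squeezed together along x (about 7 N; they stop nearly upright, about 20 mm over both) they open the lips to about 18 mm; let go, they spring back.
- clip_front: The clip's lever on its -x side (jaw and tail); origin on the pivot.
- clip_back: The clip's lever on its +x side (jaw and tail); origin on the pivot.
- clip_stand: The clip's stand, fixed, left or right of the bracket: foot 80 x 90 x 8 mm and an upright strip 6 mm thick (x) and 70 mm long (y), top edge z 55 mm, on which the clip is parked astride. Origin under its centre on the worktop.
- stock_bottle: White stock bottle, 53 mm across, 85 mm tall, bystander on the side opposite the clip stand; origin at its foot.
- vial_orange: Orange vial with white cap, 47 mm across, 74 mm tall, bystander behind the bracket on the left; origin at its foot.
- med_carton: Small upright carton, 50 x 50 x 76 mm, bystander behind the bracket on the right; origin at its foot.
Things that resemble listed ones, but are neither listed nor needed, are in the scene too. What is shaped like the clip but red is not meant.

How it is judged:
On the way:
1. the clip grips the raised end of the bracket's edge, well down on it, and has been let go (x of clip in the frame of tab between -0.005 and 0.005 m and y of clip in the frame of tab between -0.016 and 0.016 m and z of clip in the frame of tab between 0 and 0.018 m and angle between clip's own z axis and vertical below 0.15 rad and angle between the y axis of clip and the y axis of bracket, either way round below 0.2 rad and contact force between each of clip_front, clip_back and bracket above 2 N and contact force between clip and the arm below 0.2 N and contact force between clip and the fingers below 0.2 N), for 0.3 s.
At the end, for the whole second after the job is handed in: Clip astride the raised end, within 16 mm of its middle, pivot under 18 mm above the edge, upright within 0.15 rad, both jaws pressing (over 2 N), let go; fingers grip the bolt head (over 5 N), bolt still and within 0.08 rad of square, nothing touching the spanner (all of step 1 and contact force between the fingers and bolt_c2 above 5 N and value of joint bolt between -0.08 and 0.08 rad and velocity of joint bolt between -0.05 and 0.05 rad/s and contact force between each of bolt_c1, bolt_c3, bolt_c4, bolt_c5 and anything else below 0.3 N and distance between the grasp point and bolt_head below 0.03 m); the arm keeps its last pose, push and grip.
It fails at once if the stock bottle was pushed over or moved by more than 25 mm (distance of stock_bottle from where it was at the start of the episode above 0.025 m or angle between stock_bottle's own z axis and vertical above 0.4 rad).
It fails at once if the vial was pushed over or moved by more than 25 mm (distance of vial_orange from where it was at the start of the episode above 0.025 m or angle between vial_orange's own z axis and vertical above 0.4 rad).
It fails at once if the carton was pushed over or moved by more than 25 mm (distance of med_carton from where it was at the start of the episode above 0.025 m or angle between med_carton's own z axis and vertical above 0.4 rad).
It also fails if it takes over 45 s, if anything falls off the work surface, if the arm or the gripper's body presses on something with over 40 N, if the wrist force passes 120 N, or if a joint passes its speed limit or range.

### The arm

A 6-joint arm with a two-finger parallel gripper is mounted at the origin on a cart in front of the work surface, level with it; the furniture and walls round the work are solid. World frame = base frame: x ahead of the robot, y to its left, z up, the work surface at z = 0. Lengths are in m, angles in rad, forces in N, time in s.
With the tool pointing down it reaches from about 0.375 to 0.9 m from the base axis. Payload 3.1 kg.
Tool frame: the origin (TCP) lies where the fingers leave the gripper's body, on its centre line; the fingertips stand 73 mm ahead of it and the grasp point (between the pads) lies 54 mm ahead of it; z points along the fingers, y is the line along which they close (so a half turn about z gives the same grasp; the last joint's range is limited). The gripper opens to 85 mm and grips with 20 to 120 N. Pads are 22 mm wide; open, the fingers measure 114 mm over their backs; the gripper's body (76 mm by 85 mm) begins 54 mm behind the grasp point. The pads swing forward as they close: fully open they stand 13 mm farther back than shut.
Start: joints at [-1.433, 0.527, 1.433, -0, 1.181, -0.178], TCP at [0.195, -0.594, 0.304] pointing down, gripper open.
Joint ranges: [-3.08, 3.08], [-0.75, 2.2], [0.22, 2.44], [-1.43, 4.57], [0, 2.65], [-2.85, 2.85]. Speed limits (rad/s): [2.79, 2.79, 3.14, 3.14, 3.14, 3.14].

### API

Orientations are given as a unit quaternion [x, y, z, w].
In Python, from station import manip gives the robot as it stands.
- The arm moves only by the shell command python3 -m crank 'ROWS' [FORCE]. ROWS is JSON, a list of rows, each an object with "dp": the shift along the tool's x, y, z normalised to -1 to 1, where 1 is 50 cm, a list of three; "delta_rot": the turn, a rotation vector about the tool's x, y, z normalised to -1 to 1, where 1 is 2 pi rad, a list of three; "fingers": the opening, from -1 (shut) to 1 (fully open). A call has 1 to 12 rows; each row shifts and turns the commanded pose from where the row before left it, along the tool's axes as they then stand; what a row does not reach is not made up. A row lasts 1/12 s, in which the tool goes at most 41.7 mm and 7.16 degrees, less where a joint would pass 70% of its speed; a pose out of reach is approached as far as the arm can. A call with a number of a shift or a turn outside -1 to 1 is refused whole. A call with a gripper value outside its range is refused whole. The fingers move at their own pace and stop on an object; FORCE is the grip in N (left out, the last holds). Time passes only in rows, so rows that do not move let the fingers close. It gives the time, the measured TCP pose, the force, the opening and the grip force at its end, in the units of the state.
- manip.sense(): the state, without advancing time (a new reading comes with each control period).
- manip.snapshot(name): name is "side" or "top" or "wrist"; returns (picture, depth): 420x560x3 uint8, red, green, blue; 420x560 float32, m along the optical axis (not along the pixel's ray), 0 where there is no reading.
- manip.camera_model(name): a dict with "fx", "fy", "cx", "cy" (pixels), "origin" and "attitude" of the camera in the world. Camera axes: x right, y up, looking along -z (the intrinsics and any distortion apply to the point x, -y, -z); pixel columns grow to the right and rows downward; lengths in m; the calibration is good to about 2 mm. A picture is of the moment at which its call begins: read the wrist's pose just before it. camera_model takes no time and is no camera call; for the wrist camera it gives the pose at the moment of the call.
- manip.sign_off(): hands the job in; it is judged then, once.
The state is a dict: "t": time; "q": joint angles; "qd": joint speeds; "tau": joint torques, N m; "tcp_pos": TCP position; "tool_rot": TCP orientation; "force": force on the tool from outside, world axes, zero at the start; "ft_torque": the same for the moment, N m; "finger_gap": opening from 0.0 (shut) to 1.0 (fully open); "gripper_force": force on a finger pad.
Only numpy, scipy, OpenCV 4.12 (cv2) and the standard library are available. Lean on these libraries where they do the work, as an engineer would, in place of code of your own. Each camera call takes 0.05 s, during which the arm holds its last target. There are 200 camera calls.

## Working session

There is one attempt and no reset: what is moved stays moved. The work goes in short steps, Python scripts to look and compute and a shell command to move; the robot and the scene stay as the last step left them, time stands still between calls to the robot, and variables do not carry over. Pictures are saved under pics/ and viewed, at most 10 in all, crops included, and the job is handed in when it is done.

```bash
ls; mkdir -p pics; python3 - <<'E'
from station import manip
import cv2,numpy as np
print(manip.sense())
for n in("side","top"):
    p,d=manip.snapshot(n);cv2.imwrite(f"pics/{n}0.png",cv2.cvtColor(p,cv2.COLOR_RGB2BGR));np.save(f"pics/{n}0.npy",d)
    print(n,manip.camera_model(n),(d>0).mean())
E
```

```text
pics
{'t': 0.0, 'q': array([-1.43250392e+00,  5.28473232e-01,  1.43394227e+00,  4.58364364e-05,
        1.18139843e+00, -1.78478672e-01]), 'qd': array([-0.00034149, -0.00123262, -0.00098893,  0.00165957, -0.00016089,
        0.00013301]), 'tau': array([ 2.78023526e-04, -4.42346478e+01, -1.78026778e+01, -2.40813142e-04,
        8.45142582e-03, -7.76430312e-06]), 'tcp_pos': array([ 0.19465642, -0.59330647,  0.3029164 ]), 'tool_rot': array([ 9.87483977e-01,  1.57715446e-01,  4.35032766e-05, -1.10998914e-03]), 'force': array([-0.28431231,  0.02706754,  0.31142966]), 'ft_torque': array([ 0.0450029 , -0.02176063,  0.0178071 ]), 'gripper_force': 0.0, 'finger_gap': 0.9966103686953197}
side {'fx': 541.6315030564817, 'fy': 541.6315030564817, 'cx': 282.96267072312423, 'cy': 213.86844198592814, 'origin': array([0.18481771, 1.16041682, 0.63232256]), 'attitude': array([-0.08734929,  0.52540878,  0.8344735 , -0.14131416])} 0.995829081632653
top {'fx': 415.06350979140615, 'fy': 415.06350979140615, 'cx': 273.24163516656137, 'cy': 221.1631715087561, 'origin': array([0.37980974, 0.04565295, 1.18776649]), 'attitude': array([ 0.06962273, -0.06374337, -0.69434659,  0.71342292])} 0.996156462585034
```

View pics/top0.png

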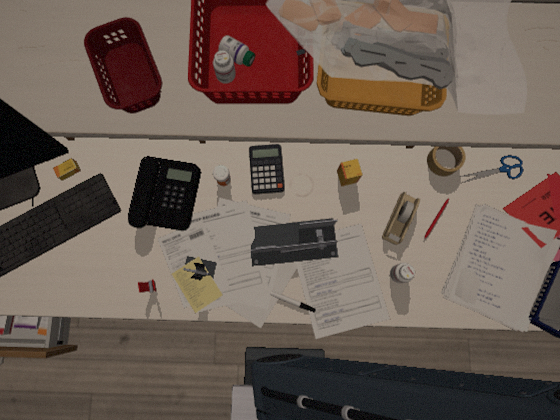

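View pics/side0.png

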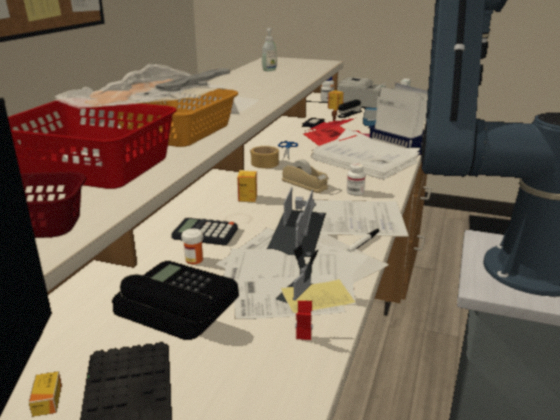

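The top view shows the bracket at about (295,242), with its raised end to the left. The dark clip on its stand is at about (198,268), and a red lookalike at (148,287). The bottle is at (403,272), vial at (222,175) and carton at (349,171). I'll deproject both views and make one enlarged crop to confirm the clip.

```bash
cat > h.py <<'E'
import numpy as np,cv2
from scipy.spatial.transform import Rotation as R
from station import manip
def cloud(d,m):
    v,u=np.indices(d.shape); z=d
    c=np.stack([(u-m["cx"])/m["fx"]*z,-(v-m["cy"])/m["fy"]*z,-z],-1)
    return c@R.from_quat(m["attitude"]).as_matrix().T+m["origin"]
def pix(P,m):
    c=(np.atleast_2d(P)-m["origin"])@R.from_quat(m["attitude"]).as_matrix()
    return np.c_[m["cx"]+m["fx"]*c[:,0]/-c[:,2],m["cy"]+m["fy"]*c[:,1]/c[:,2]]
E
python3 - <<'E'
from h import *
for n in("top","side"):
    d=np.load(f"pics/{n}0.npy");m=manip.camera_model(n);W=cloud(d,m)
    im=cv2.cvtColor(cv2.imread(f"pics/{n}0.png"),cv2.COLOR_BGR2HSV)
    for nm,(px) in dict(bracket=(295,242),clip=(198,268),red=(148,287),bottle=(403,272),vial=(222,175),carton=(349,171)).items():
        if n=="top": print(nm,W[px[1],px[0]].round(3))
    dark=(im[...,2]<110)
    x0,y0=(W[242,295,:2] if n=="top" else (cx,cy)); cx,cy=x0,y0
    reg=(abs(W[...,0]-cx)<.1)&(abs(W[...,1]-cy)<.4)&(W[...,2]>.03)&(W[...,2]<.2)
    nn,lab,st,ce=cv2.connectedComponentsWithStats(reg.astype(np.uint8))
    for i in range(1,nn):
        if st[i,4]>15:
            q=W[lab==i];print(n,st[i],q.min(0).round(3),q.max(0).round(3),np.median(q,0).round(3), im[lab==i].mean(0).round())
a=cv2.imread("pics/side0.png")[180:350,215:345]
b=cv2.imread("pics/top0.png")[205:315,135:355]
a=cv2.resize(a,None,fx=3.5,fy=3.5,interpolation=2);b=cv2.resize(b,None,fx=1.55*1,fy=1.55,interpolation=2)
o=np.zeros((a.shape[0],a.shape[1]+b.shape[1],3),np.uint8);o[:,:a.shape[1]]=a;o[:b.shape[0],a.shape[1]:]=b
cv2.imwrite("pics/crop.png",np.clip(o*1.6,0,255).astype(np.uint8));print(o.shape)
E
```

```text
bracket [ 0.547 -0.006  0.005]
clip [0.459 0.255 0.076]
red [0.407 0.4   0.027]
bottle [ 0.463 -0.29   0.081]
vial [0.721 0.205 0.07 ]
carton [ 0.74  -0.149  0.076]
top [155 202  38  28 853] [0.571 0.292 0.03 ] [0.647 0.394 0.045] [0.611 0.343 0.036] [ 81. 105.  14.]
top [385 206  33  37 489] [ 0.55  -0.341  0.03 ] [ 0.647 -0.257  0.08 ] [ 0.613 -0.301  0.051] [17. 66. 98.]
top [299 220  39   8 150] [ 0.585 -0.117  0.031] [ 0.602 -0.013  0.077] [ 0.593 -0.066  0.061] [75. 14. 68.]
top [251 230  88  23 470] [ 0.511 -0.12   0.03 ] [0.576 0.117 0.086] [ 0.528 -0.035  0.059] [69. 13. 71.]
top [183 263  27  12 142] [0.447 0.232 0.032] [0.471 0.3   0.107] [0.457 0.254 0.066] [79. 48. 55.]
top [392 263  24  17 312] [ 0.447 -0.325  0.03 ] [ 0.49  -0.273  0.09 ] [ 0.466 -0.29   0.082] [ 16.  36. 129.]
side [295 159  32  25 435] [ 0.551 -0.324  0.03 ] [ 0.646 -0.246  0.079] [ 0.609 -0.29   0.046] [ 20.  79. 136.]
side [346 163  17  24 309] [ 0.447 -0.314  0.03 ] [ 0.491 -0.262  0.088] [ 0.465 -0.279  0.063] [ 18.  46. 166.]
side [283 187   9  30 148] [ 0.586 -0.11   0.031] [ 0.602 -0.008  0.074] [ 0.592 -0.05   0.054] [ 22.  24. 107.]
side [293 189  23 103 890] [ 0.447 -0.117  0.03 ] [0.577 0.306 0.103] [0.517 0.098 0.057] [29. 21. 88.]
side [192 272  46  33 820] [0.571 0.298 0.03 ] [0.646 0.394 0.042] [0.606 0.344 0.036] [67. 48. 23.]
(595, 796, 3)
```

View pics/crop.png

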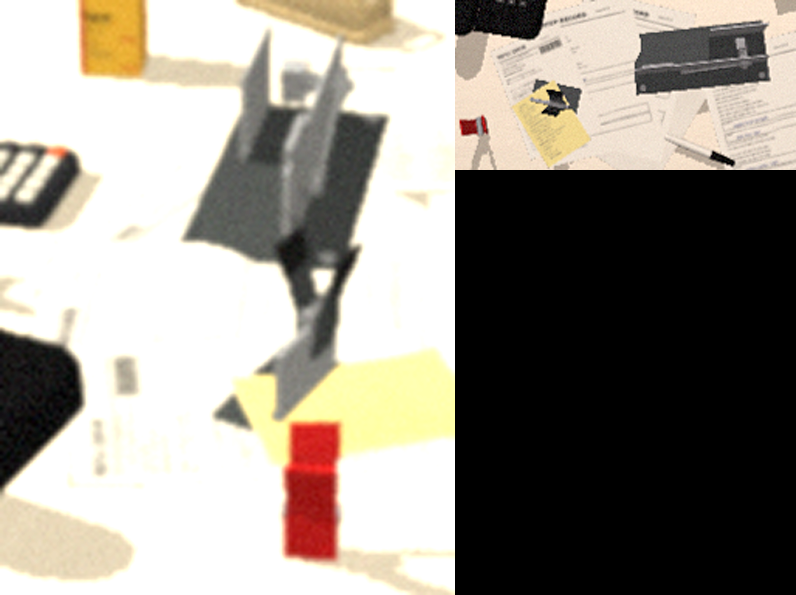

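Two things look like the clip: the dark one at top (198,268) / side (305,255), astride its stand, and the red one at top (148,287) / side (304,320), lying in front. The dark one astride the strip fits the description, and the crop confirms it. Next I'll fit the bracket edge and the stand.

```bash
python3 - <<'E'
from h import *
for n in("top","side"):
    d=np.load(f"pics/{n}0.npy");m=manip.camera_model(n);W=cloud(d,m);x,y,z=W[...,0],W[...,1],W[...,2]
    def fit(nm,s):
        q=W[s]; 
        if len(q)<5: print(nm,len(q));return
        vx,vy,cx,cy=cv2.fitLine(q[:,:2].astype(np.float32),cv2.DIST_HUBER,0,.01,.01).ravel()
        print(n,nm,len(q),"c",cx.round(4),cy.round(4),"yaw",np.degrees(np.arctan2(-vx*np.sign(vy),abs(vy))).round(2),"y",q[:,1].min().round(4),q[:,1].max().round(4),"z",q[:,2].max().round(4),np.median(q[:,2]).round(4))
    br=(x>.5)&(x<.578)&(abs(y)<.14)
    fit("sheet",br&(z>.035)&(z<.095))
    fit("sheet-top",br&(z>.062)&(z<.078))
    fit("raised",br&(z>.0775)&(z<.095))
    fit("guard",(x>.578)&(x<.61)&(abs(y)<.14)&(z>.03))
    cl=(x>.43)&(x<.49)&(y>.2)&(y<.32)
    fit("strip",cl&(z>.02)&(z<.058)); fit("striptop",cl&(z>.045)&(z<.058))
    fit("clip",cl&(z>.062)); fit("tails",cl&(z>.09))
E
```

```text
top sheet 433 c 0.5255 0.0074 yaw 8.12 y -0.1198 0.1166 z 0.0864 0.0608
top sheet-top 146 c 0.5286 -0.0088 yaw 8.03 y -0.1191 0.1161 z 0.0779 0.0695
top raised 51 c 0.519 0.0766 yaw 7.42 y 0.0485 0.1021 z 0.0864 0.0811
top guard 150 c 0.5907 -0.0526 yaw 7.78 y -0.1172 -0.0135 z 0.0774 0.0611
top strip 41 c 0.4524 0.2695 yaw -10.42 y 0.2318 0.2999 z 0.058 0.0535
top striptop 34 c 0.4527 0.2682 yaw -8.89 y 0.2318 0.2999 z 0.058 0.0541
top clip 161 c 0.4544 0.2516 yaw 71.64 y 0.2353 0.268 z 0.1071 0.078
top tails 53 c 0.4527 0.2515 yaw 69.73 y 0.2353 0.2675 z 0.1071 0.0999
side sheet 477 c 0.5281 0.0118 yaw 7.44 y -0.1175 0.1217 z 0.0842 0.0557
side sheet-top 125 c 0.529 -0.0019 yaw 7.89 y -0.1175 0.1214 z 0.0777 0.0687
side raised 35 c 0.5186 0.0818 yaw 7.4 y 0.0504 0.1094 z 0.0842 0.0815
side guard 148 c 0.5926 -0.055 yaw 7.53 y -0.1103 -0.0083 z 0.074 0.0543
side strip 286 c 0.4511 0.2786 yaw -15.09 y 0.2348 0.3058 z 0.0579 0.0423
side striptop 120 c 0.4499 0.275 yaw -17.9 y 0.2421 0.3058 z 0.0579 0.0527
side clip 289 c 0.456 0.257 yaw 55.62 y 0.2386 0.2757 z 0.1035 0.0813
side tails 96 c 0.4539 0.26 yaw 67.55 y 0.2389 0.2757 z 0.1035 0.0972
```

```bash
cat >> h.py <<'E'
def plan(pos,closing_deg,s=None):
    """pos: TCP target (world); closing_deg: world heading of tool y (mod 180). prints rotvec (tool, deg) then shift in units after & before rotation"""
    s=s or manip.sense();T=R.from_quat(s["tool_rot"]).as_matrix()
    best=None
    for k in(0,180):
        a=np.radians(closing_deg+k);y=np.array([np.cos(a),np.sin(a),0]);z=np.array([0,0,-1.]);G=np.c_[np.cross(y,z),y,z]
        r=R.from_matrix(T.T@G).as_rotvec()
        if best is None or np.linalg.norm(r)<np.linalg.norm(best[0]): best=(r,G)
    dw=np.array(pos)-s["tcp_pos"]
    print("rot deg",np.degrees(best[0]).round(2),"units",(best[0]/2/np.pi).round(4),"| dp before rot",(T.T@dw/.5).round(4),"after rot",(best[1].T@dw/.5).round(4),"rows",round(np.linalg.norm(dw)/.0417,1),"q6",s["q"][5].round(2))
E
python3 - <<'E'
from h import *
s=manip.sense();print(R.from_quat(s["tool_rot"]).as_matrix().round(3))
m=manip.camera_model("wrist");T=R.from_quat(s["tool_rot"]).as_matrix()
print("cam in tool",T.T@(m["origin"]-s["tcp_pos"]),(T.T@R.from_quat(m["attitude"]).as_matrix()).round(3),m["fx"])
plan([.45,-.2,.3],-19);plan([.455,.254,.28],-19)
E
```

```text
[[ 0.95   0.312 -0.   ]
 [ 0.312 -0.95   0.002]
 [ 0.    -0.002 -1.   ]]
cam in tool [ 0.0793753   0.00014373 -0.0697914 ] [[-0.     0.951  0.31 ]
 [ 1.     0.    -0.   ]
 [-0.     0.31  -0.951]] 335.9771157435755
rot deg [ -0.09  -0.07 -52.85] units [-0.0003 -0.0002 -0.1468] | dp before rot [ 0.7304 -0.5885  0.0074] after rot [0.9101 0.2267 0.006 ] rows 11.2 q6 -0.18
rot deg [ -0.09  -0.07 -52.85] units [-0.0003 -0.0002 -0.1468] | dp before rot [ 1.0227 -1.4481  0.0492] after rot [ 1.7719 -0.0594  0.046 ] rows 21.3 q6 -0.18
```

```bash
python3 -m crank '[{"dp":[0,0,0],"delta_rot":[0,0,-0.0184],"fingers":1},{"dp":[0,0,0],"delta_rot":[0,0,-0.0184],"fingers":1},{"dp":[0,0,0],"delta_rot":[0,0,-0.0184],"fingers":1},{"dp":[0,0,0],"delta_rot":[0,0,-0.0184],"fingers":1},{"dp":[0,0,0],"delta_rot":[0,0,-0.0184],"fingers":1},{"dp":[0,0,0],"delta_rot":[0,0,-0.0184],"fingers":1},{"dp":[0,0,0],"delta_rot":[0,0,-0.0184],"fingers":1},{"dp":[0,0,0],"delta_rot":[0,0,-0.0184],"fingers":1}]' 40
python3 -m crank '[{"dp":[0.076,0.019,0],"delta_rot":[0,0,0],"fingers":1},{"dp":[0.076,0.019,0],"delta_rot":[0,0,0],"fingers":1},{"dp":[0.076,0.019,0],"delta_rot":[0,0,0],"fingers":1},{"dp":[0.076,0.019,0],"delta_rot":[0,0,0],"fingers":1},{"dp":[0.076,0.019,0],"delta_rot":[0,0,0],"fingers":1},{"dp":[0.076,0.019,0],"delta_rot":[0,0,0],"fingers":1},{"dp":[0.076,0.019,0],"delta_rot":[0,0,0],"fingers":1},{"dp":[0.076,0.019,0],"delta_rot":[0,0,0],"fingers":1},{"dp":[0.076,0.019,0],"delta_rot":[0,0,0],"fingers":1},{"dp":[0.076,0.019,0],"delta_rot":[0,0,0],"fingers":1},{"dp":[0.076,0.019,0],"delta_rot":[0,0,0],"fingers":1},{"dp":[0.076,0.019,0],"delta_rot":[0,0,0],"fingers":1}]'
python3 - <<'E'
from h import *
plan([.455,.254,.26],-19)
E
```

```text
t: 0.77
tcp_pos: [0.1947, -0.5935, 0.3033]
tool_rot: [0.812, 0.584, 0.0, -0.001]
force: [0.1, 0.5, 0.7]
finger_gap: 0.999
gripper_force: 0.0
t: 1.77
tcp_pos: [0.4505, -0.1973, 0.3037]
tool_rot: [0.813, 0.582, -0.0, -0.0]
force: [0.4, -0.9, -0.1]
finger_gap: 1.0
gripper_force: 0.0
rot deg [-0.03 -0.01  0.13] units [-0.0001 -0.      0.0004] | dp before rot [ 0.857  -0.2834  0.0878] after rot [ 0.8564 -0.2854  0.0875] rows 10.9 q6 -0.31
```

```bash
python3 -m crank '[{"dp":[0.0715,-0.0237,0.0073],"delta_rot":[0,0,0],"fingers":1},{"dp":[0.0715,-0.0237,0.0073],"delta_rot":[0,0,0],"fingers":1},{"dp":[0.0715,-0.0237,0.0073],"delta_rot":[0,0,0],"fingers":1},{"dp":[0.0715,-0.0237,0.0073],"delta_rot":[0,0,0],"fingers":1},{"dp":[0.0715,-0.0237,0.0073],"delta_rot":[0,0,0],"fingers":1},{"dp":[0.0715,-0.0237,0.0073],"delta_rot":[0,0,0],"fingers":1},{"dp":[0.0715,-0.0237,0.0073],"delta_rot":[0,0,0],"fingers":1},{"dp":[0.0715,-0.0237,0.0073],"delta_rot":[0,0,0],"fingers":1},{"dp":[0.0715,-0.0237,0.0073],"delta_rot":[0,0,0],"fingers":1},{"dp":[0.0715,-0.0237,0.0073],"delta_rot":[0,0,0],"fingers":1},{"dp":[0.0715,-0.0237,0.0073],"delta_rot":[0,0,0],"fingers":1},{"dp":[0.0715,-0.0237,0.0073],"delta_rot":[0,0,0],"fingers":1}]'
python3 - <<'E'
from h import *
m=manip.camera_model("wrist");p,d=manip.snapshot("wrist");cv2.imwrite("pics/w1.png",cv2.cvtColor(p,cv2.COLOR_RGB2BGR));np.savez("pics/w1.npz",d=d,**m)
W=cloud(d,m);x,y,z=W[...,0],W[...,1],W[...,2]
cl=(abs(x-.455)<.06)&(abs(y-.26)<.07)
for lo,hi in((-.005,.005),(.005,.012),(.03,.05),(.05,.06),(.062,.08),(.085,.094),(.094,.115)):
    s=cl&(z>lo)&(z<hi);q=W[s]
    if len(q)<20: print(lo,len(q));continue
    r=cv2.minAreaRect((q[:,:2]*1000).astype(np.float32));print(lo,len(q),np.round(r[0],1),np.round(r[1],1),round(r[2],1),"zmed",np.median(q[:,2]).round(4),"zmax",q[:,2].max().round(4))
E
```

```text
t: 2.77
tcp_pos: [0.4535, 0.2546, 0.2597]
tool_rot: [0.813, 0.582, -0.0, -0.0]
force: [0.7, -0.2, 0.1]
finger_gap: 1.001
gripper_force: 0.0
-0.005 953 [455. 260.] [139.9 119.9] 90.0 zmed 0.0045 zmax 0.005
0.005 13457 [455. 260.] [140. 120.] 90.0 zmed 0.009 zmax 0.012
0.03 85 [459.4 282.9] [36.6 15.6] 71.2 zmed 0.0423 zmax 0.0499
0.05 352 [454.2 267.3] [69.2 15.3] 73.0 zmed 0.0548 zmax 0.0599
0.062 911 [452.2 253.6] [32.  25.8] 83.1 zmed 0.0656 zmax 0.08
0.085 319 [451.9 253.6] [27.8 36.3] 80.2 zmed 0.0897 zmax 0.0939
0.094 692 [451.4 253.6] [28.  43.3] 79.7 zmed 0.1014 zmax 0.1041
```

View pics/w1.png

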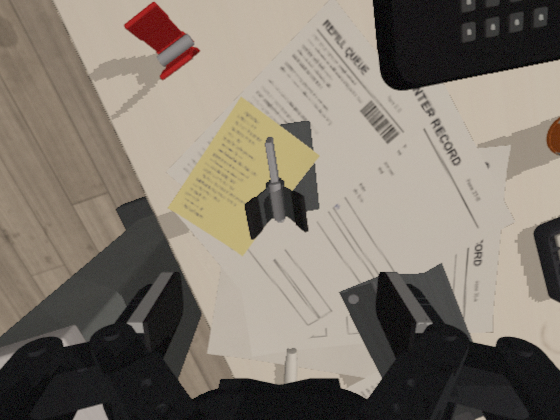

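```bash
python3 - <<'E'
from h import *
f=np.load("pics/w1.npz");m={k:f[k] for k in f};d=m.pop("d");W=cloud(d,m);x,y,z=W[...,0],W[...,1],W[...,2]
def fl(s,nm):
    q=W[s].astype(np.float32);vx,vy,cx,cy=cv2.fitLine(q[:,:2],cv2.DIST_HUBER,0,.01,.01).ravel()
    h=np.degrees(np.arctan2(vy,vx))%180;print(nm,len(q),"c",np.round([cx,cy],4),"heading",h.round(1),"ymin/max",q[:,1].min().round(4),q[:,1].max().round(4),"mid",((q.min(0)+q.max(0))/2).round(4))
cl=(abs(x-.455)<.06)&(abs(y-.26)<.07)
for lo,hi in((.053,.057),(.052,.058)): fl(cl&(z>lo)&(z<hi),"strip")
t=cl&(z>.094);ax=np.array([np.cos(np.radians(-11)),np.sin(np.radians(-11))]);u=(W[...,:2]-[.4515,.2536])@ax
fl(t&(u<0),"tailA");fl(t&(u>0),"tailB");fl(t,"all");fl(cl&(z>.0615)&(z<.068)&(abs(u)<.005),"pivot")
for a in(t&(u<0),t&(u>0)):print(np.percentile(u[a]*1000,[2,50,98]).round(1))
for hd in (-19,-15,-10,-5):
    a=np.radians(hd);v=np.array([-np.sin(a),np.cos(a)]);w=(W[...,:2]-[.4515,.2536])@v;print(hd,[np.percentile(w[k]*1000,[1,99]).round(1) for k in(t&(u<0),t&(u>0))])
E
```

```text
strip 314 c [0.457  0.2834] heading 80.0 ymin/max 0.2329 0.3017 mid [0.4541 0.2673 0.055 ]
strip 325 c [0.4569 0.283 ] heading 80.2 ymin/max 0.2329 0.3017 mid [0.4541 0.2673 0.0549]
tailA 17799 c [0.4291 0.2769] heading 167.4 ymin/max 0.2434 0.2896 mid [0.4245 0.2665 0.1871]
tailB 18564 c [0.4944 0.2518] heading 146.4 ymin/max 0.2221 0.3294 mid [0.4843 0.2758 0.2117]
all 36363 c [0.4684 0.2607] heading 160.6 ymin/max 0.2221 0.3294 mid [0.455  0.2758 0.2117]
pivot 404 c [0.4517 0.254 ] heading 79.9 ymin/max 0.2374 0.2694 mid [0.4514 0.2534 0.0641]
[-60.7 -39.9  -2.2]
[ 2.4 43.1 64.5]
-19 [array([-8.4, 19.5]), array([-7.7, 80.8])]
-15 [array([-5.8, 21.4]), array([-11. ,  80.5])]
-10 [array([-2.4, 24.2]), array([-15.7,  79.5])]
-5 [array([ 0.9, 28.8]), array([-20.7,  78. ])]
```

```bash
python3 - <<'E'
from h import *
plan([.4516,.2536,.147],-10)
E
```

```text
rot deg [-0.01 -0.29 -8.67] units [-0.     -0.0008 -0.0241] | dp before rot [-0.0152  0.0008  0.2248] after rot [-0.014  -0.0015  0.2248] rows 2.7 q6 0.63
```

```bash
python3 -m crank '[{"dp":[0,0,0],"delta_rot":[0,-0.0008,-0.012],"fingers":1},{"dp":[-0.014,-0.0015,0],"delta_rot":[0,0,-0.012],"fingers":1},{"dp":[0,0,0.05],"delta_rot":[0,0,0],"fingers":1},{"dp":[0,0,0],"delta_rot":[0,0,0],"fingers":1},{"dp":[0,0,0],"delta_rot":[0,0,0],"fingers":1}]'
python3 - <<'E'
from h import *
m=manip.camera_model("wrist");p,d=manip.snapshot("wrist");W=cloud(d,m);x,y,z=W[...,0],W[...,1],W[...,2]
cl=(abs(x-.452)<.06)&(abs(y-.26)<.06)
def rect(s,n):
    r=cv2.minAreaRect((W[s][:,:2]*1000).astype(np.float32));print(n,s.sum(),[np.round(v,1) for v in r])
rect(cl&(z>.053)&(z<.057),"strip");rect(cl&(z>.0615)&(z<.068)&(abs(x-.452)<.006),"pivot");rect(cl&(z>.085)&(z<.11),"tails");print(np.percentile(z[cl&(z>.085)&(z<.11)],98))
print(manip.sense()["tcp_pos"]);plan([.4516,.2536,.147],-10)
E
```

```text
t: 3.23
tcp_pos: [0.4506, 0.2456, 0.2342]
tool_rot: [0.767, 0.641, -0.004, 0.001]
force: [0.3, -0.0, -0.0]
finger_gap: 1.0
gripper_force: 0.0
strip 374 [array([454. , 267.7]), array([68.4, 14.9]), np.float64(71.1)]
pivot 591 [array([452. , 253.8]), array([11.9, 32.5]), np.float64(0.2)]
tails 1294 [array([451.5, 254. ]), array([28. , 43.3]), np.float64(79.9)]
0.10334269330332277
[0.45136243 0.24580412 0.23499133]
rot deg [-0.11  0.32 -0.24] units [-0.0003  0.0009 -0.0007] | dp before rot [ 0.0164 -0.002   0.1759] after rot [ 0.0154 -0.0022  0.176 ] rows 2.1 q6 0.47
```

```bash
python3 -m crank '[{"dp":[0.0158,-0.002,0],"delta_rot":[0,0.0009,-0.0005],"fingers":1},{"dp":[0,0,0.04],"delta_rot":[0,0,0],"fingers":1},{"dp":[0,0,0.04],"delta_rot":[0,0,0],"fingers":1},{"dp":[0,0,0.02],"delta_rot":[0,0,0],"fingers":1},{"dp":[0,0,0],"delta_rot":[0,0,0],"fingers":1},{"dp":[0,0,0],"delta_rot":[0,0,0],"fingers":1},{"dp":[0,0,0],"delta_rot":[0,0,0],"fingers":1}]'
python3 - <<'E'
from h import *
plan([.4516,.254,.147],-10)
E
```

```text
t: 3.87
tcp_pos: [0.4526, 0.2543, 0.186]
tool_rot: [0.766, 0.643, 0.001, -0.0]
force: [-0.2, -0.6, -0.0]
finger_gap: 0.998
gripper_force: 0.0
rot deg [ 0.06 -0.09 -0.04] units [ 0.0002 -0.0003 -0.0001] | dp before rot [-0.0012 -0.002   0.078 ] after rot [-0.001  -0.0019  0.078 ] rows 0.9 q6 0.47
```

```bash
python3 -m crank '[{"dp":[-0.001,-0.002,0.04],"delta_rot":[0,0,0],"fingers":1},{"dp":[0,0,0.038],"delta_rot":[0,0,0],"fingers":1},{"dp":[0,0,0],"delta_rot":[0,0,0],"fingers":1},{"dp":[0,0,0],"delta_rot":[0,0,0],"fingers":-1},{"dp":[0,0,0],"delta_rot":[0,0,0],"fingers":-1},{"dp":[0,0,0],"delta_rot":[0,0,0],"fingers":-1},{"dp":[0,0,0],"delta_rot":[0,0,0],"fingers":-1},{"dp":[0,0,0],"delta_rot":[0,0,0],"fingers":-1},{"dp":[0,0,0],"delta_rot":[0,0,0],"fingers":-1},{"dp":[0,0,0],"delta_rot":[0,0,0],"fingers":-1},{"dp":[0,0,0],"delta_rot":[0,0,0],"fingers":-1},{"dp":[0,0,0],"delta_rot":[0,0,0],"fingers":-1}]' 40
python3 - <<'E'
from h import *
print(manip.sense()["tcp_pos"])
p,d=manip.snapshot("side");a=p[180:350,215:345];p2,_=manip.snapshot("wrist")
a=cv2.resize(a,None,fx=3,fy=3,interpolation=2);o=np.zeros((510,390+400,3),np.uint8);o[:,:390]=a;o[:300,390:]=cv2.resize(p2,(400,300))
cv2.imwrite("pics/g1.png",cv2.cvtColor(np.clip(o*1.5,0,255).astype(np.uint8),4))
E
```

```text
t: 4.87
tcp_pos: [0.4518, 0.2543, 0.1486]
tool_rot: [0.766, 0.642, 0.002, 0.0]
force: [-1.6, 0.8, 11.4]
finger_gap: 0.178
gripper_force: 39.6
[0.4518229  0.25434398 0.14856844]
```

View pics/g1.png

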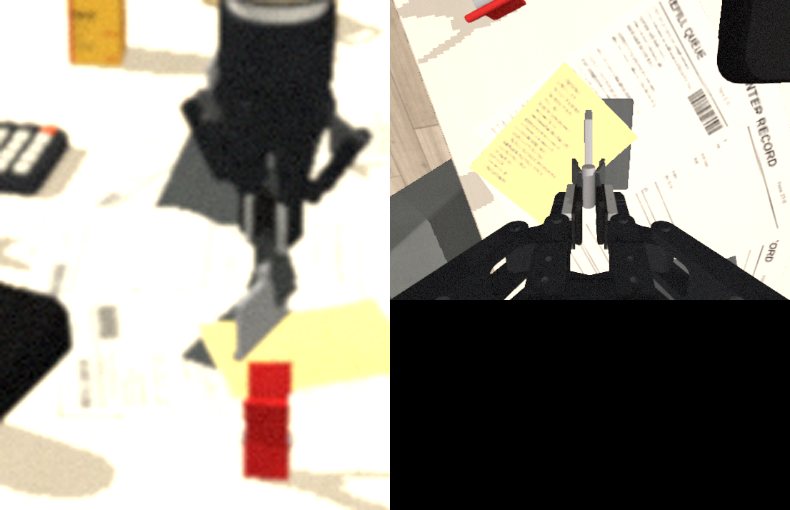

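The pads hold both tails, at wrist crop (590,190), and the lips are open. Lifting.

```bash
python3 -m crank '[{"dp":[0,0,-0.02],"delta_rot":[0,0,0],"fingers":-1},{"dp":[0,0,-0.05],"delta_rot":[0,0,0],"fingers":-1},{"dp":[0,0,-0.07],"delta_rot":[0,0,0],"fingers":-1},{"dp":[0,0,-0.05],"delta_rot":[0,0,0],"fingers":-1},{"dp":[0,0,0],"delta_rot":[0,0,-0.0165],"fingers":-1},{"dp":[0,0,0],"delta_rot":[0,0,-0.0165],"fingers":-1},{"dp":[0,0,0],"delta_rot":[0,0,-0.0165],"fingers":-1},{"dp":[0,0,0],"delta_rot":[0,0,0],"fingers":-1},{"dp":[0,0,0],"delta_rot":[0,0,0],"fingers":-1},{"dp":[0,0,0],"delta_rot":[0,0,0],"fingers":-1}]'
python3 - <<'E'
from h import *
a=np.radians(7.8);c,s=np.cos(a),np.sin(a)
tab=np.array([.519,.0766,0]);y=np.array([-s,c,0])
plan([.5186,.079,.245],7.8)
plan([*(tab-.06*y)[:2],.245],7.8)
E
```

```text
t: 5.8
tcp_pos: [0.4509, 0.2536, 0.2414]
tool_rot: [0.658, 0.753, 0.0, -0.0]
force: [-0.1, -0.2, -1.4]
finger_gap: 0.181
gripper_force: 39.4
rot deg [-0.01 -0.05 -0.14] units [-0.     -0.0001 -0.0004] | dp before rot [-0.3642  0.0877 -0.0076] after rot [-0.3644  0.0868 -0.0072] rows 4.5 q6 0.16
rot deg [-0.01 -0.05 -0.14] units [-0.     -0.0001 -0.0004] | dp before rot [-0.4891  0.0882 -0.0077] after rot [-0.4893  0.087  -0.0072] rows 6.0 q6 0.16
```

```bash
python3 -m crank '[{"dp":[-0.07,0.0126,-0.001],"delta_rot":[0,0,-0.0004],"fingers":-1},{"dp":[-0.07,0.0126,-0.001],"delta_rot":[0,0,0],"fingers":-1},{"dp":[-0.07,0.0126,-0.001],"delta_rot":[0,0,0],"fingers":-1},{"dp":[-0.07,0.0126,-0.001],"delta_rot":[0,0,0],"fingers":-1},{"dp":[-0.07,0.0126,-0.001],"delta_rot":[0,0,0],"fingers":-1},{"dp":[-0.07,0.0126,-0.001],"delta_rot":[0,0,0],"fingers":-1},{"dp":[-0.07,0.0126,-0.001],"delta_rot":[0,0,0],"fingers":-1},{"dp":[0,0,0],"delta_rot":[0,0,0],"fingers":-1},{"dp":[0,0,0],"delta_rot":[0,0,0],"fingers":-1},{"dp":[0,0,0],"delta_rot":[0,0,0],"fingers":-1},{"dp":[0,0,0],"delta_rot":[0,0,0],"fingers":-1}]'
python3 - <<'E'
from h import *
m=manip.camera_model("wrist");s=manip.sense();p,d=manip.snapshot("wrist");cv2.imwrite("pics/w2.png",cv2.cvtColor(p,4));np.savez("pics/w2.npz",d=d,tcp=s["tcp_pos"],rot=s["tool_rot"],**m)
W=cloud(d,m);x,y,z=W[...,0],W[...,1],W[...,2]
br=(x>.49)&(x<.56)&(y>-.05)&(y<.15)
def fl(s,nm):
    q=W[s].astype(np.float32);vx,vy,cx,cy=cv2.fitLine(q[:,:2],cv2.DIST_HUBER,0,.01,.01).ravel()
    h=np.degrees(np.arctan2(vy,vx))%180;r=cv2.minAreaRect(q[:,:2]*1000);print(nm,len(q),"c",np.round([cx,cy],4),"heading",h.round(1),[np.round(v,1) for v in r],np.median(q[:,2]).round(4))
fl(br&(z>.079)&(z<.086),"raised");fl(br&(z>.069)&(z<.075)&(y<.02),"edge");fl(br&(z>.069)&(z<.075)&(y>.02),"edge2")
print(s["tcp_pos"]);T=R.from_quat(s["tool_rot"]).as_matrix()
L=(W-s["tcp_pos"])@T
near=(abs(L[...,1])<.03)&(L[...,2]>.05)&(L[...,2]<.13)&(abs(L[...,0])<.03)
for lo in np.arange(.05,.13,.008):
    q=L[near&(L[...,2]>lo)&(L[...,2]<lo+.008)]
    if len(q)>5: print(lo.round(3),len(q),"x",np.percentile(q[:,0],[2,98]).round(4),"y",np.percentile(q[:,1],[2,98]).round(4))
E
```

```text
t: 6.72
tcp_pos: [0.5274, 0.0181, 0.2441]
tool_rot: [0.656, 0.754, -0.0, -0.001]
force: [-0.4, -0.3, -0.5]
finger_gap: 0.177
gripper_force: 39.4
raised 718 c [0.5214 0.0784] heading 97.7 [array([521.7,  76.8]), array([ 5.5, 54.5]), np.float64(7.9)] 0.0818
edge 86 c [0.529  0.0117] heading 99.4 [array([529.3,  11.2]), array([ 2.3, 17.4]), np.float64(8.1)] 0.0717
edge2 238 c [0.5193 0.0811] heading 98.2 [array([521. ,  69.4]), array([ 2.3, 99.8]), np.float64(8.1)] 0.0717
[0.52743114 0.01814158 0.24413069]
0.05 793 x [-0.0061  0.0134] y [-0.0202  0.0209]
0.058 577 x [0.0061 0.0131] y [-0.0199  0.0207]
0.066 198 x [0.0065 0.0124] y [-0.0134  0.0149]
0.074 146 x [-0.0113  0.0124] y [-0.0074  0.0073]
0.082 1214 x [-0.0158  0.015 ] y [-0.008   0.0072]
0.09 275 x [-0.0015  0.015 ] y [-0.0114  0.0107]
0.098 217 x [-0.0039  0.0131] y [-0.0133  0.0124]
0.106 47 x [0.0102 0.0132] y [-0.0136  0.0128]
```

View pics/w2.png

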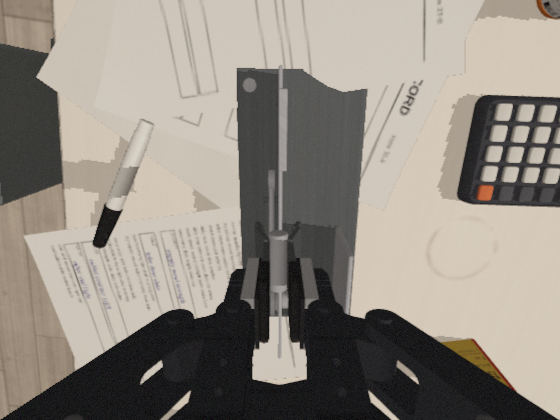

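The bracket runs up the middle of the picture, with the raised end at (282,90)–(282,170). The clip's pivot is centred between the pads at (280,240). Moving over the raised end.

```bash
python3 - <<'E'
from h import *
plan([.5217,.0770,.215],7.8)
E
```

```text
rot deg [-0.09 -0.08  0.2 ] units [-0.0002 -0.0002  0.0006] | dp before rot [0.1176 0.005  0.0586] after rot [0.1177 0.0045 0.0584] rows 1.6 q6 -0.32
```

```bash
python3 -m crank '[{"dp":[0.04,0.0015,0],"delta_rot":[0,0,0.0005],"fingers":-1},{"dp":[0.04,0.0015,0.02],"delta_rot":[0,0,0],"fingers":-1},{"dp":[0.0377,0.0015,0.038],"delta_rot":[0,0,0],"fingers":-1},{"dp":[0,0,0],"delta_rot":[0,0,0],"fingers":-1},{"dp":[0,0,0],"delta_rot":[0,0,0],"fingers":-1},{"dp":[0,0,0],"delta_rot":[0,0,0],"fingers":-1},{"dp":[0,0,0],"delta_rot":[0,0,0],"fingers":-1}]'
python3 - <<'E'
from h import *
plan([.5217,.0770,.177],7.8)
m=manip.camera_model("wrist");p,d=manip.snapshot("wrist");W=cloud(d,m);x,y,z=W[...,0],W[...,1],W[...,2]
q=W[(abs(x-.52)<.02)&(y>.04)&(y<.14)&(z>.079)&(z<.086)].astype(np.float32);print([np.round(v,1) for v in cv2.minAreaRect(q[:,:2]*1000)])
q=W[(abs(x-.52)<.01)&(y>.05)&(y<.11)&(z>.128)&(z<.133)].astype(np.float32);print(len(q),[np.round(v,1) for v in cv2.minAreaRect(q[:,:2]*1000)])
E
```

```text
t: 7.35
tcp_pos: [0.5231, 0.0755, 0.2162]
tool_rot: [0.658, 0.753, 0.001, 0.0]
force: [0.1, -0.4, -1.0]
finger_gap: 0.178
gripper_force: 39.4
rot deg [ 0.07 -0.01 -0.04] units [ 0.0002 -0.     -0.0001] | dp before rot [ 0.0033 -0.0024  0.0783] after rot [ 0.0033 -0.0023  0.0783] rows 0.9 q6 -0.2
[array([519.8,  89.1]), array([ 5.9, 31.3]), np.float64(7.9)]
1108 [array([523.1,  74.7]), array([16.2, 32.9]), np.float64(8.7)]
```

```bash
python3 -m crank '[{"dp":[0.0033,-0.0024,0],"delta_rot":[0,0,0],"fingers":-1},{"dp":[0,0,0],"delta_rot":[0,0,0],"fingers":-1},{"dp":[0,0,0.02],"delta_rot":[0,0,0],"fingers":-1},{"dp":[0,0,0.02],"delta_rot":[0,0,0],"fingers":-1},{"dp":[0,0,0.02],"delta_rot":[0,0,0],"fingers":-1},{"dp":[0,0,0.018],"delta_rot":[0,0,0],"fingers":-1},{"dp":[0,0,0],"delta_rot":[0,0,0],"fingers":-1},{"dp":[0,0,0],"delta_rot":[0,0,0],"fingers":-1},{"dp":[0,0,0],"delta_rot":[0,0,0],"fingers":-1},{"dp":[0,0,0],"delta_rot":[0,0,0],"fingers":-1}]'
python3 - <<'E'
from h import *
plan([.5217,.0770,.177],7.8)
E
```

```text
t: 8.23
tcp_pos: [0.5208, 0.0772, 0.1758]
tool_rot: [0.658, 0.753, -0.0, -0.001]
force: [-0.4, -0.4, -0.4]
finger_gap: 0.181
gripper_force: 38.9
rot deg [-0.08 -0.06 -0.06] units [-0.0002 -0.0002 -0.0002] | dp before rot [-0.0006  0.0017 -0.0025] after rot [-0.0006  0.0017 -0.0025] rows 0.0 q6 -0.2
```

```bash
python3 -m crank '[{"dp":[0,0.001,0],"delta_rot":[0,0,0],"fingers":-0.6},{"dp":[0,0,0],"delta_rot":[0,0,0],"fingers":-0.5},{"dp":[0,0,0],"delta_rot":[0,0,0],"fingers":-0.4},{"dp":[0,0,0],"delta_rot":[0,0,0],"fingers":-0.3},{"dp":[0,0,0],"delta_rot":[0,0,0],"fingers":-0.2},{"dp":[0,0,0],"delta_rot":[0,0,0],"fingers":0},{"dp":[0,0,0],"delta_rot":[0,0,0],"fingers":0.3},{"dp":[0,0,0],"delta_rot":[0,0,0],"fingers":1},{"dp":[0,0,0],"delta_rot":[0,0,0],"fingers":1},{"dp":[0,0,0],"delta_rot":[0,0,0],"fingers":1},{"dp":[0,0,0],"delta_rot":[0,0,0],"fingers":1},{"dp":[0,0,0],"delta_rot":[0,0,0],"fingers":1}]'
python3 -m crank '[{"dp":[0,0,0],"delta_rot":[0,0,0],"fingers":1},{"dp":[0,0,0],"delta_rot":[0,0,0],"fingers":1},{"dp":[0,0,-0.03],"delta_rot":[0,0,0],"fingers":1},{"dp":[0,0,-0.06],"delta_rot":[0,0,0],"fingers":1},{"dp":[0,0,-0.07],"delta_rot":[0,0,0],"fingers":1},{"dp":[-0.02,0,0],"delta_rot":[0,0,0],"fingers":1},{"dp":[0,0,0],"delta_rot":[0,0,0],"fingers":1},{"dp":[0,0,0],"delta_rot":[0,0,0],"fingers":1}]'
python3 - <<'E'
from h import *
m=manip.camera_model("wrist");p,d=manip.snapshot("wrist");W=cloud(d,m);x,y,z=W[...,0],W[...,1],W[...,2]
b=(abs(x-.52)<.045)&(abs(y-.077)<.045)
for lo,hi in((.079,.085),(.0885,.1),(.105,.116),(.116,.14)):
    q=W[b&(z>lo)&(z<hi)&((abs(x-.5215)<.008)|(lo>.1))].astype(np.float32)
    if len(q)>10: print(lo,len(q),[np.round(v,1) for v in cv2.minAreaRect(q[:,:2]*1000)],np.percentile(q[:,2],[50,98]).round(4))
p2,_=manip.snapshot("side");a=cv2.resize(p2[180:310,240:340],None,fx=3.9,fy=3.9,interpolation=2)
o=np.zeros((507,790,3),np.uint8);o[:,:390]=a;o[:300,390:]=cv2.resize(p,(400,300))
cv2.imwrite("pics/c1.png",cv2.cvtColor(np.clip(o*1.4,0,255).astype(np.uint8),4))
E
```

```text
t: 9.23
tcp_pos: [0.5216, 0.0773, 0.1765]
tool_rot: [0.658, 0.753, 0.0, -0.0]
force: [0.6, -0.4, 0.0]
finger_gap: 1.003
gripper_force: 0.0
t: 9.9
tcp_pos: [0.5226, 0.067, 0.2563]
tool_rot: [0.658, 0.753, 0.0, -0.001]
force: [-0.8, 0.0, -0.5]
finger_gap: 1.002
gripper_force: 0.0
0.079 207 [array([523.3,  78. ]), array([14.1, 54.2]), np.float64(13.0)] [0.0817 0.0835]
0.0885 742 [array([521.6,  76.4]), array([14.5, 32.3]), np.float64(4.2)] [0.0984 0.0999]
0.105 475 [array([521.6,  76.5]), array([28. , 25.9]), np.float64(7.7)] [0.1107 0.1158]
0.116 1591 [array([521.6,  76.8]), array([43.2, 28.3]), np.float64(7.6)] [0.1324 0.1382]
```

View pics/c1.png

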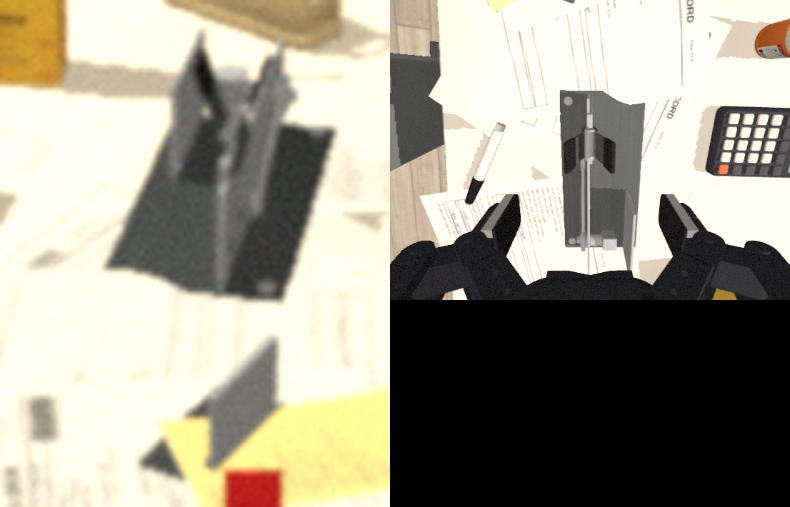

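The clip is astride the raised end and upright, at (590,145) in the wrist crop. I'll check its height above the edge and move to a view over the bolt.

```bash
python3 - <<'E'
from h import *
m=manip.camera_model("wrist");p,d=manip.snapshot("wrist");W=cloud(d,m);x,y,z=W[...,0],W[...,1],W[...,2]
a=np.radians(7.8);bx=np.array([np.cos(a),np.sin(a)]);by=np.array([-bx[1],bx[0]])
c=np.array([.5217,.0768]);u=(W[...,:2]-c)@bx;v=(W[...,:2]-c)@by
s=(abs(u)<.0015)&(abs(v)<.014);print("pivot top",np.percentile(z[s],[5,50,95]).round(4))
for lo,hi in((-.027,-.018),(.018,.027)):
    s=(abs(u)<.0015)&(v>lo)&(v<hi);print("edge",np.percentile(z[s],[5,50,95]).round(4),s.sum())
bh=c-.1525*by+.0265*bx;print("bolt head",bh)
q=W[(abs((W[...,:2]-bh)@bx)<.02)&(abs((W[...,:2]-bh)@by)<.025)&(z>.04)&(z<.075)].astype(np.float32)
print(len(q), len(q) and [np.round(k,1) for k in cv2.minAreaRect(q[:,:2]*1000)])
plan([*(bh-.035*bx),.256],97.8);plan([*bh,.2],97.8)
E
```

```text
pivot top [0.0991 0.2612 0.2671]
edge [0.0804 0.0814 0.082 ] 12
edge [0.0806 0.0819 0.083 ] 47
bolt head [ 0.56865144 -0.07069258]
677 [array([562.8, -67.5]), array([30. , 16.9]), np.float64(13.5)]
rot deg [-2.300e-01  8.000e-02  8.994e+01] units [-6.000e-04  2.000e-04  2.498e-01] | dp before rot [-0.2865 -0.0148 -0.0022] after rot [-0.0151  0.2865 -0.0018] rows 3.4 q6 -0.22
rot deg [-2.300e-01  8.000e-02  8.994e+01] units [-6.000e-04  2.000e-04  2.498e-01] | dp before rot [-0.2866  0.0556  0.1095] after rot [0.0549 0.2865 0.1102] rows 3.7 q6 -0.22
```

```bash
python3 -m crank '[{"dp":[-0.04,0,-0.02],"delta_rot":[0,0,0.0192],"fingers":1},{"dp":[0,0,0],"delta_rot":[0,0,0.0192],"fingers":1},{"dp":[0,0,0],"delta_rot":[0,0,0.0192],"fingers":1},{"dp":[0,0,0],"delta_rot":[0,0,0.0192],"fingers":1},{"dp":[0,0,0],"delta_rot":[0,0,0.0192],"fingers":1},{"dp":[0,0,0],"delta_rot":[0,0,0.0192],"fingers":1},{"dp":[0,0,0],"delta_rot":[0,0,0.0192],"fingers":1},{"dp":[0,0,0],"delta_rot":[0,0,0.0192],"fingers":1},{"dp":[0,0,0],"delta_rot":[0,0,0.0192],"fingers":1},{"dp":[0,0,0],"delta_rot":[0,0,0.0192],"fingers":1},{"dp":[0,0,0],"delta_rot":[0,0,0.0192],"fingers":1},{"dp":[0,0,0],"delta_rot":[0,0,0.0192],"fingers":1}]'
python3 - <<'E'
from h import *
plan([.534,-.0755,.256],97.8)
E
```

```text
t: 11.05
tcp_pos: [0.525, 0.0478, 0.2651]
tool_rot: [0.992, 0.126, -0.002, -0.001]
force: [0.7, -0.6, -0.3]
finger_gap: 1.001
gripper_force: 0.0
rot deg [-0.11  0.18  6.67] units [-0.0003  0.0005  0.0185] | dp before rot [-0.0441  0.2433  0.0177] after rot [-0.0156  0.2468  0.0181] rows 3.0 q6 1.2
```

```bash
python3 -m crank '[{"dp":[0,0,0],"delta_rot":[0,0,0.0185],"fingers":1},{"dp":[-0.004,0.062,0.004],"delta_rot":[0,0,0],"fingers":1},{"dp":[-0.004,0.062,0.004],"delta_rot":[0,0,0],"fingers":1},{"dp":[-0.004,0.062,0.004],"delta_rot":[0,0,0],"fingers":1},{"dp":[-0.004,0.061,0.006],"delta_rot":[0,0,0],"fingers":1},{"dp":[0,0,0],"delta_rot":[0,0,0],"fingers":1},{"dp":[0,0,0],"delta_rot":[0,0,0],"fingers":1},{"dp":[0,0,0],"delta_rot":[0,0,0],"fingers":1},{"dp":[0,0,0],"delta_rot":[0,0,0],"fingers":1}]'
python3 - <<'E'
from h import *
m=manip.camera_model("wrist");p,d=manip.snapshot("wrist");cv2.imwrite("pics/w4.png",cv2.cvtColor(p,4));W=cloud(d,m);x,y,z=W[...,0],W[...,1],W[...,2]
a=np.radians(7.8);bx=np.array([np.cos(a),np.sin(a)]);by=np.array([-bx[1],bx[0]])
bh=np.array([.5687,-.0707]);u=(W[...,:2]-bh)@bx;v=(W[...,:2]-bh)@by
def st(s,n): print(n,s.sum(),"u",np.percentile(u[s]*1e3,[2,50,98]).round(1),"v",np.percentile(v[s]*1e3,[2,50,98]).round(1),"z",np.percentile(z[s],[2,50,98]).round(4))
st((abs(u)<.018)&(abs(v)<.03)&(z>.058)&(z<.075),"head top")
st((abs(u)<.018)&(abs(v)<.03)&(z>.045)&(z<.075),"head")
st((u<-.018)&(u>-.034)&(abs(v)<.07)&(z>.069)&(z<.076),"sheet edge")
st((u>.018)&(u<.04)&(v>-.07)&(v<.07)&(z>.069)&(z<.076),"guard edge")
plan([*bh,.2],97.8)
E
```

```text
t: 11.8
tcp_pos: [0.5347, -0.0747, 0.2567]
tool_rot: [0.997, 0.072, -0.001, -0.001]
force: [-0.3, 0.0, 0.1]
finger_gap: 1.0
gripper_force: 0.0
head top 531 u [-9.6 -0.1  8.8] v [-5.2  2.8 11.4] z [0.0585 0.0632 0.0657]
head 792 u [-17.2  -1.6   8.8] v [-8.   1.2 11.4] z [0.047  0.062  0.0656]
sheet edge 618 u [-30.1 -28.2 -26.9] v [-41.8  14.3  66.9] z [0.0692 0.0715 0.0731]
guard edge 797 u [25.9 27.9 29.8] v [-47.2   2.8  52.4] z [0.0696 0.0716 0.0732]
rot deg [-0.1   0.08  0.43] units [-0.0003  0.0002  0.0012] | dp before rot [0.0684 0.0023 0.1138] after rot [0.0682 0.0016 0.1139] rows 1.6 q6 1.08
```

View pics/w4.png

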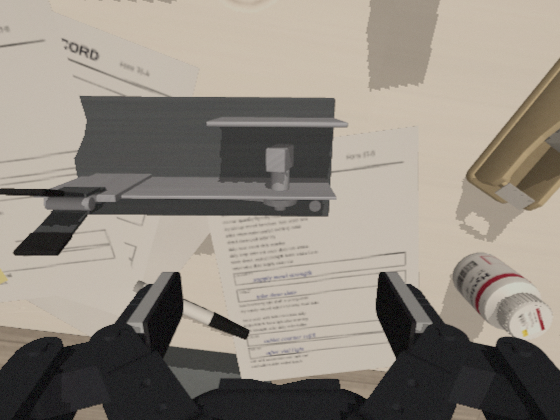

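The head shows in the gap at (280,158), between the sheet edge and the guard. It sits where expected, with its top tilted toward +y. Descending.

```bash
python3 -m crank '[{"dp":[0.034,0.0018,0],"delta_rot":[0,0,0.0012],"fingers":1},{"dp":[0.034,0.0018,0],"delta_rot":[0,0,0],"fingers":1},{"dp":[0,0,0.06],"delta_rot":[0,0,0],"fingers":1},{"dp":[0,0,0.06],"delta_rot":[0,0,0],"fingers":1},{"dp":[0,0,0],"delta_rot":[0,0,0],"fingers":1},{"dp":[0,0,0],"delta_rot":[0,0,0],"fingers":1},{"dp":[0,0,0],"delta_rot":[0,0,0],"fingers":1},{"dp":[0,0,0],"delta_rot":[0,0,0],"fingers":1}]'
python3 - <<'E'
from h import *
plan([.5688,-.0717,.104],97.8)
E
```

```text
t: 12.52
tcp_pos: [0.57, -0.0728, 0.1991]
tool_rot: [0.998, 0.068, 0.001, 0.0]
force: [-0.1, -0.0, 0.3]
finger_gap: 1.0
gripper_force: 0.0
rot deg [ 0.03 -0.15 -0.05] units [ 0.0001 -0.0004 -0.0001] | dp before rot [-0.0026 -0.0027  0.1902] after rot [-0.0021 -0.0026  0.1902] rows 2.3 q6 1.11
```

```bash
python3 -m crank '[{"dp":[-0.002,-0.0025,0.03],"delta_rot":[0,0,0],"fingers":1},{"dp":[0,0,0.05],"delta_rot":[0,0,0],"fingers":1},{"dp":[0,0,0.04],"delta_rot":[0,0,0],"fingers":1},{"dp":[0,0,0.03],"delta_rot":[0,0,0],"fingers":1},{"dp":[0,0,0.02],"delta_rot":[0,0,0],"fingers":1},{"dp":[0,0,0.02],"delta_rot":[0,0,0],"fingers":1},{"dp":[0,0,0],"delta_rot":[0,0,0],"fingers":1},{"dp":[0,0,0],"delta_rot":[0,0,0],"fingers":1},{"dp":[0,0,0],"delta_rot":[0,0,0],"fingers":1}]'
python3 - <<'E'
from h import *
plan([.5688,-.0717,.104],97.8)
E
```

```text
t: 13.27
tcp_pos: [0.5686, -0.072, 0.1033]
tool_rot: [0.998, 0.067, 0.001, -0.0]
force: [-0.5, 0.2, 0.7]
finger_gap: 1.0
gripper_force: 0.0
rot deg [ 0.   -0.08 -0.09] units [ 0.     -0.0002 -0.0002] | dp before rot [ 0.0005 -0.0005 -0.0014] after rot [ 0.0005 -0.0005 -0.0014] rows 0.0 q6 1.11
```

```bash
python3 -m crank '[{"dp":[0,0,0],"delta_rot":[0,0,0],"fingers":-1},{"dp":[0,0,0],"delta_rot":[0,0,0],"fingers":-1},{"dp":[0,0,0],"delta_rot":[0,0,0],"fingers":-1},{"dp":[0,0,0],"delta_rot":[0,0,0],"fingers":-1},{"dp":[0,0,0],"delta_rot":[0,0,0],"fingers":-1},{"dp":[0,0,0],"delta_rot":[0,0,0],"fingers":-1},{"dp":[0,0,0],"delta_rot":[0,0,0],"fingers":-1},{"dp":[0,0,0],"delta_rot":[0,0,0],"fingers":-1},{"dp":[0,0,0],"delta_rot":[0,0,0],"fingers":-1},{"dp":[0,0,0],"delta_rot":[0,0,0],"fingers":-1},{"dp":[0,0,0],"delta_rot":[0,0,0],"fingers":-1},{"dp":[0,0,0],"delta_rot":[0,0,0],"fingers":-1}]' 50
python3 - <<'E'
from h import *
s=manip.sense();print(s["tcp_pos"],s["finger_gap"]*85,s["gripper_force"],s["force"],np.abs(s["qd"]).max())
p,_=manip.snapshot("side");q,_=manip.snapshot("wrist")
o=np.zeros((507,790,3),np.uint8);o[:,:390]=cv2.resize(p[180:310,240:340],None,fx=3.9,fy=3.9,interpolation=2);o[:300,390:]=cv2.resize(q,(400,300))
cv2.imwrite("pics/f1.png",cv2.cvtColor(np.clip(o*1.4,0,255).astype(np.uint8),4))
m=manip.camera_model("top");t,d=manip.snapshot("top");W=cloud(d,m);b=(abs(W[...,0]-.52)<.035)&(abs(W[...,1]-.077)<.035)
b2=b&(W[...,2]>.12);print(b2.sum(),[np.round(k,1) for k in cv2.minAreaRect((W[b2][:,:2]*1000).astype(np.float32))],W[b][:,2].max())
E
```

```text
t: 14.27
tcp_pos: [0.5677, -0.0703, 0.1029]
tool_rot: [0.998, 0.067, -0.0, -0.001]
force: [-0.1, 5.4, 4.8]
finger_gap: 0.178
gripper_force: 49.7
[ 0.56766546 -0.07033138  0.1028578 ] 15.123047196343766 49.69885047292337 [-0.13565141  5.39033185  4.7672177 ] 0.0018839795002551644
520 [array([496.4,  77.1]), array([69.5, 22.7]), np.float64(89.9)] 0.7470615597336634
```

View pics/f1.png

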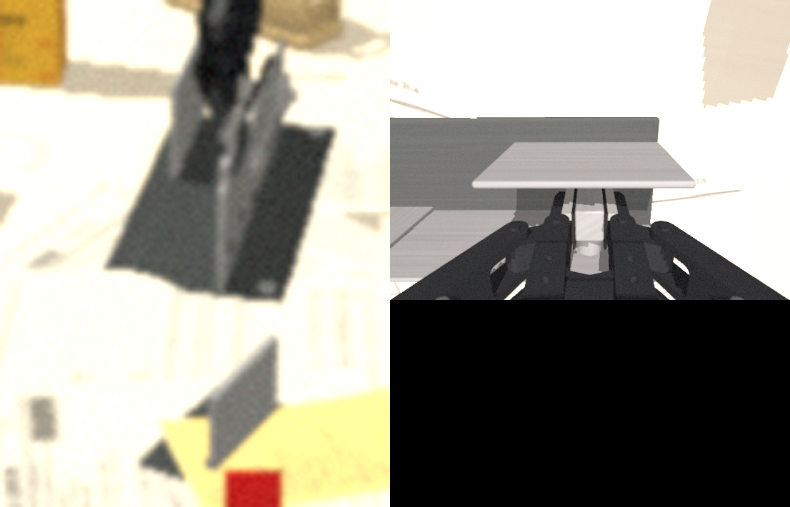

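The head, at (590,225) in the wrist crop, sits square between the pads. The opening reads about 15–16 mm, which a tilted head could not give. The arm is still and the clip hasn't been touched since I released it. Handing in.

```bash
python3 -c "
from station import manip
print(manip.sign_off())"
```

```text
the job is handed in; nothing more can be done
None
```

The job is handed in, with no verdict returned: the clip is on the raised end about 1 mm from its middle and roughly 12 mm above the edge (limit 18 mm), and the gripper still holds the bolt head at 50 N; I judged it square from the 15 mm finger opening and did not see the spanner level directly.

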